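Open the walnut canister

TASK

Open the walnut canister, the one with the orange button in its lid: push the orange button in until it springs up, then take the lid off by the raised button and set it down gently, right way up, in the middle of the round wooden board. Leave the button of the pasta canister (black button) alone.

Things in the scene. Friction and masses are not known exactly. Their poses are not given: they have to be found in the camera images.
- lid: Loose 0.14 kg lid with the orange button: white disc 114 mm wide, 14 thick, on a grey plug 92 wide, 20 deep. Origin: centre of plug's underside; z up, white top at z = 34 mm. Plug hangs with 6 mm radial play in a fixed glass canister of walnuts (116 wide, 100 high), disc on its rim: origin starts 80 mm above the table. Lifts straight out.
- button (a joint): Orange button, upright cylinder 40 mm wide on the lid's axis, slides along it. 0 = latched, top 8 mm above the white lid top; negative = pushed in, stop at -0.007. A 4 N push takes it to the stop, which frees it; let go, it springs to +0.018, top 26 mm above the lid top: the grip to lift by, any direction. Spring 1 to 3 N; never latches again.
- board: Round light wooden board, 200 mm across and 18 mm thick, fixed, lying flat on the table. Origin: centre of its underside; its top is at z = 18 mm.
- other_button (a joint): Black button of the second canister, which is the same in shape and size but holds yellow pasta tubes. Same values as the orange button; leave it at 0 (latched).

How it is judged:
By the outcome, as a careful person would: the job done as asked, in the order asked, and still so for the second after the job is handed in, with the robot touching nothing.
It also fails if it takes over 53 s, if anything falls off the work surface, if the arm or the gripper's body presses on something with over 40 N, if the wrist force passes 120 N, or if a joint passes its speed limit or range.

ROBOT

A 6-joint arm with a two-finger parallel gripper is mounted at the origin on the work surface. World frame = base frame: x ahead of the robot, y to its left, z up, the work surface at z = 0. Lengths are in m, angles in rad, forces in N, time in s.
With the tool pointing down it reaches from about 0.325 to 0.925 m from the base axis. Payload 3.1 kg.
Tool frame: the origin (TCP) lies midway between the tips of the shut fingers; the grasp point (between the pads) lies 19 mm behind it; z points along the fingers, y is the line along which they close (so a half turn about z gives the same grasp; the last joint's range is limited). The gripper opens to 85 mm and grips with 20 to 120 N. Pads are 22 mm wide; open, the fingers measure 114 mm over their backs; the gripper's body (76 mm by 85 mm) begins 54 mm behind the grasp point. The pads swing forward as they close: fully open they stand 13 mm farther back than shut.
Start: joints at [1.065, 0.217, 1.613, -0, 1.311, -0.112], TCP at [0.24, 0.577, 0.231] pointing down, gripper open.
Joint ranges: [-2.75, 2.75], [-0.78, 2.1], [0.31, 2.55], [-1.13, 4.27], [0.13, 2.63], [-2.58, 2.58]. Speed limits (rad/s): [2.79, 2.79, 3.14, 3.14, 3.14, 3.14].

INTERFACE

Orientations are given as a unit quaternion [x, y, z, w].
In Python, from workcell import robot gives the robot as it stands.
- The arm moves only by the tool shift_gripper, called after "Emit:" as a command line: name --argument value ..., lists and objects as JSON in quotes. Schema: {"type":"object","properties":{"rows":{"type":"array","items":{"type":"array","items":{"type":"array","items":{"type":"number"},"minItems":7,"maxItems":7},"minItems":1,"maxItems":10},"minItems":1,"maxItems":1},"grip_n":{"type":"number"},"only":{"type":"string"},"quiet":{"type":"boolean"},"lines":{"type":"string"}},"required":["rows"],"additionalProperties":false}. rows is a list that holds a single list of rows (three levels of brackets), with 1 to 10 rows, each of 7 numbers: the finger opening in m, then dx, dy, dz in normalised numbers (1 is 1000 mm), then a rotation vector rx, ry, rz in parts of the range, where 1.0 means pi rad; each row is the pose to reach, as a shift and turn from the pose commanded when the call began, along the tool's axes at that moment; what a row does not reach only later rows make up. A row lasts 1/12 s, in which the tool goes at most 0.0417 m and 0.125 rad, less where a joint would pass 70% of its speed; a pose out of reach is approached as far as the arm can. The fingers move at their own pace and stop on an object; grip_n is the grip in N (left out, the last holds). Time passes only in rows, so rows that do not move let the fingers close. The tool returns the time, the measured TCP pose, the force, the opening and the grip force at its end. only (a regular expression) keeps the lines of the reply that match it, lines (a string "A,B") keeps lines A to B, and quiet returns only ok. Shift and turn numbers lie between -1 and 1, and a call with a number outside is refused. Input that does not fit is refused with a message, and nothing moves.
- robot.observe(): the state, without advancing time (a new reading comes with each control period).
- robot.read_camera(name): name is "side" or "top"; returns the picture (400x640x3 uint8, red, green, blue); there is no depth.
- robot.calibration(name): a dict with "fx", "fy", "cx", "cy" (pixels), "distortion" ([k1, k2, p1, p2, k3] as OpenCV has them; the pictures are not rectified), "rvec" (rotation vector, rad) and "tvec" (3), from world to camera coordinates, as OpenCV has them. Camera axes: x right, y down, z forward; pixel columns grow to the right and rows downward; lengths in m; the calibration is good to about 2 mm. A picture is of the moment at which its call begins. calibration takes no time and is no camera call.
- robot.close_job(): hands the job in; it is judged then, once.
The state is a dict: "t": time; "joints": joint angles; "joint_velocities": joint speeds; "joint_torque": joint torques, N m; "tool_pos": TCP position; "tcp_rot": TCP orientation; "ft_force": force on the tool from outside, world axes, zero at the start; "torque": the same for the moment, N m; "finger_gap": finger opening in m; "gripper_force": force on a finger pad.
Only numpy, scipy, OpenCV 4.12 (cv2) and the standard library are available. Lean on these libraries where they do the work, as an engineer would, in place of code of your own. Each camera call takes 0.05 s, during which the arm holds its last target. There are 200 camera calls.

## Working session

There is one attempt and no reset: what is moved stays moved. The work goes in short steps, Python scripts to look and compute and a tool call to move; the robot and the scene stay as the last step left them, time stands still between calls to the robot, and variables do not carry over. Pictures are saved under pics/ and viewed, at most 10 in all, crops included, and the job is handed in when it is done.

```bash
ls; mkdir -p pics; python3 - <<'E'
from workcell import robot
import cv2
for n in("top","side"):
    cv2.imwrite(f"pics/{n}0.png",robot.read_camera(n)[:,:,::-1])
    print(robot.calibration(n))
print(robot.observe())
E
```

```text
pics
workcell.py
{'fx': 380.46083801903427, 'fy': 380.46083801903427, 'cx': 320.31417565703873, 'cy': 199.46641734890355, 'distortion': array([0.01712497, 0.        , 0.        , 0.        , 0.        ]), 'rvec': array([ 1.99855558, -2.23301166,  0.2299564 ]), 'tvec': array([0.05452347, 0.53554907, 0.69843566])}
{'fx': 491.9289948797449, 'fy': 491.9289948797449, 'cx': 320.37820578016596, 'cy': 200.1270379651718, 'distortion': array([-0.10819957,  0.        ,  0.        ,  0.        ,  0.        ]), 'rvec': array([ 2.33289298, -0.1889927 ,  0.07338852]), 'tvec': array([-0.53729   ,  0.13996816,  0.92142737])}
{'t': 0.1, 'joints': array([ 1.06478175e+00,  2.17742308e-01,  1.61483005e+00, -5.71947882e-06,
        1.31126679e+00, -1.12204612e-01]), 'joint_velocities': array([-3.76402789e-04, -3.61065254e-03, -3.74622589e-03,  6.07915865e-05,
        7.45879696e-04,  3.44683748e-04]), 'joint_torque': array([-1.52791552e-03, -3.98076940e+01, -3.04968953e+01, -2.06524132e-04,
        4.19803604e-03,  1.22707928e-05]), 'tool_pos': array([0.23943477, 0.57650235, 0.23002994]), 'tcp_rot': array([ 1.95634214e-01,  9.80676294e-01, -1.07085331e-03, -3.39072118e-04]), 'ft_force': array([0.66145997, 0.04288143, 0.25788793]), 'torque': array([-0.01436693, -0.03685783, -0.02931907]), 'gripper_force': 0.0, 'finger_gap': 0.08494605939923146}
```

View pics/top0.png

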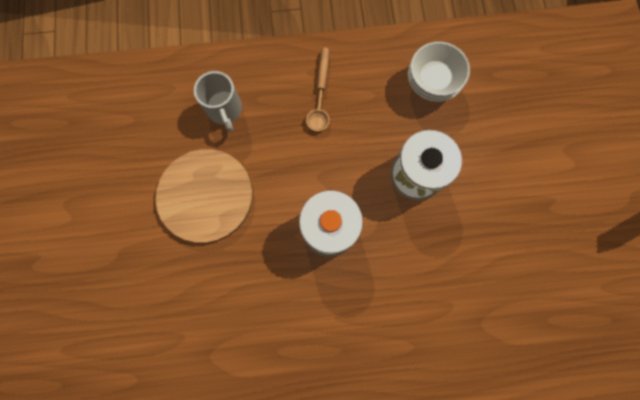

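View pics/side0.png

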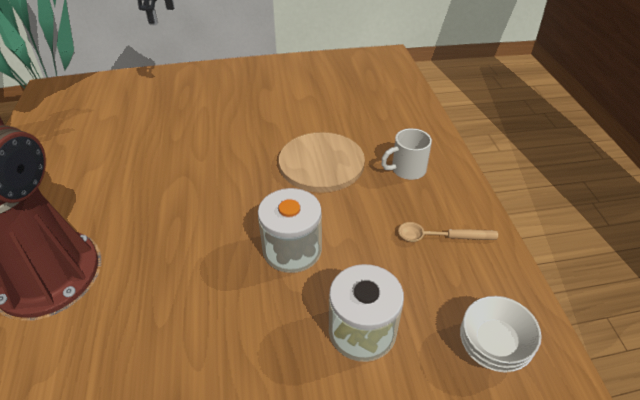

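The top view shows the orange button at about (331,221), the board centre at about (204,196), the black button at (432,158) and a mug at (216,95). The side view shows the orange button at (289,208) on the walnut canister, the board at (321,160) and the black button at (367,292).

```bash
cat >h.py <<'E'
import cv2,numpy as np
from workcell import robot
def plane(name,px,z):
    c=robot.calibration(name);K=np.array([[c['fx'],0,c['cx']],[0,c['fy'],c['cy']],[0,0,1]])
    n=cv2.undistortPoints(np.array(px,float).reshape(-1,1,2),K,c['distortion'])[:,0]
    R=cv2.Rodrigues(c['rvec'])[0];d=np.c_[n,np.ones(len(n))]@R;o=-R.T@c['tvec']
    return (o+d*((z-o[2])/d[:,2])[:,None])[:,:2]
def blob(m,seed=None):
    n,l,s,ce=cv2.connectedComponentsWithStats(m.astype(np.uint8))
    i=1+s[1:,4].argmax() if seed is None else l[seed[1],seed[0]]
    k=max(cv2.findContours((l==i).astype(np.uint8),0,1)[0],key=len)[:,0]
    return k,ce[i],s[i,4]
def circ(P):
    A=np.c_[2*P,np.ones(len(P))];x=np.linalg.lstsq(A,(P**2).sum(1),rcond=None)[0]
    return x[:2],np.sqrt(x[2]+x[:2]@x[:2])
E
python3 - <<'E'
from h import *
for n,bs,ls in(("top",(204,196),(310,222)),("side",(321,160),(289,222))):
    h=cv2.cvtColor(cv2.imread(f"pics/{n}0.png"),cv2.COLOR_BGR2HSV).astype(int);H,S,V=h[...,0],h[...,1],h[...,2]
    print(n,"board px",h[bs[1],bs[0]],"table",h[300,200], 'or',h[208,289],h[221,331])
    k,c,a=blob((S>210)&(H<12)&(V>180));print("orange",c,a,plane(n,[c],.122),circ(plane(n,k,.122)))
    k,c,a=blob((S<60)&(V>150),ls);print("lid",c,a,circ(plane(n,k,.114)))
    k,c,a=blob((S<150)&(V>120)&(S>70),bs);P=plane(n,k,.018);print("board",c,a,circ(P),P.min(0),P.max(0))
E
```

```text
top board px [ 15 134 205] table [ 13 180 143] or [ 13 173 155] [ 12 208 204]Traceback (most recent call last):
  File "<stdin>", line 5, in <module>
  File "h.py", line 10, in blob
    i=1+s[1:,4].argmax() if seed is None else l[seed[1],seed[0]]
        ~~~~~~~~~~~~~~^^
ValueError: attempt to get argmax of an empty sequence
```

```bash
python3 - <<'E'
from h import *
for n,bs,ls,os in(("top",(204,196),(310,222),(331,221)),("side",(321,160),(289,222),(289,208))):
    h=cv2.cvtColor(cv2.imread(f"pics/{n}0.png"),cv2.COLOR_BGR2HSV).astype(int);H,S,V=h[...,0],h[...,1],h[...,2]
    print(n,"or",h[os[1],os[0]],"lid",h[ls[1],ls[0]])
    k,c,a=blob((S>120),os);print("orange",c,a,plane(n,[c],.122),circ(plane(n,k,.122)))
    k,c,a=blob((S<60)&(V>150),ls);print("lid",c,a,circ(plane(n,k,.114)))
    k,c,a=blob((S<157)&(V>140)&(S>70),bs);P=plane(n,k,.018);print("board",c,a,circ(P),P.min(0),P.max(0))
E
```

```text
top or [ 12 208 204] lid [ 23  16 205]
orange [330.36914601 220.59779614] 363 [[ 0.48431652 -0.01694264]] (array([ 0.48446464, -0.01691354]), np.float64(0.018439545611051694))
lid [330.76252891 221.35080956] 2594 (array([ 0.48511957, -0.01773616]), np.float64(0.05537331309284838))
board [203.47470322 195.13411532] 7076 (array([0.58437762, 0.23429924]), np.float64(0.09882815666269397)) [0.48529802 0.13360725] [0.68358811 0.33465922]
side or [ 15 206 208] lid [ 20   8 203]
orange [288.94539249 207.68259386] 293 [[ 0.48442726 -0.02385374]] (array([ 0.48442586, -0.02357711]), np.float64(0.0195851750931032))
lid [290.22619048 212.62285714] 2100 (array([ 0.48601827, -0.02422486]), np.float64(0.05822750131414517))
board [307.38531994 231.60342908] 133855 (array([0.52251556, 0.21935169]), np.float64(0.6207316123645541)) [-0.2260794  -0.43034856] [1.11538657 0.76097586]
```

```bash
cat >>h.py <<'E'
from scipy.spatial.transform import Rotation as Ro
def to(x,y,z):
    s=robot.observe();R=Ro.from_quat(s['tcp_rot'])
    print("t",s['t'],"shift",R.inv().apply(np.array([x,y,z])-s['tool_pos']).round(4),"level",(R.inv()*Ro.from_rotvec(np.pi*np.array([*(R.apply([1,0,0])+[1,0,0])[:2],0])/np.linalg.norm((R.apply([1,0,0])+[1,0,0])[:2]))).as_rotvec().round(4))
E
python3 -c "
from h import *
to(.4845,-.0185,.16)"
```

Emit:
shift_gripper --rows '[[[0,-0.028,-0.028,0.004,0,0,0],[0,-0.056,-0.056,0.008,0,0,0],[0,-0.084,-0.084,0.012,0,0,0],[0,-0.112,-0.112,0.016,0,0,0],[0,-0.14,-0.14,0.02,0,0,0],[0,-0.168,-0.168,0.024,0,0,0],[0,-0.196,-0.196,0.028,0,0,0],[0,-0.224,-0.224,0.032,0,0,0],[0,-0.252,-0.252,0.036,0,0,0],[0,-0.28,-0.28,0.04,0,0,0]]]' --grip_n 30

```text
t: 0.93
tool_pos: [0.3908, 0.2093, 0.1908]
tcp_rot: [0.195, 0.981, -0.0, -0.0]
ft_force: [-0.1, -0.3, -0.5]
finger_gap: 0.0002
gripper_force: 0.0
```

```bash
python3 -c "
from h import *
to(.4845,-.0185,.16)"
```

```text
t 0.9333 shift [-0.1738 -0.1745  0.0308] level [-0.0001 -0.0001  0.    ]
```

Emit:
shift_gripper --rows '[[[0,-0.028,-0.028,0.005,0,0,0],[0,-0.056,-0.056,0.01,0,0,0],[0,-0.084,-0.084,0.015,0,0,0],[0,-0.112,-0.112,0.02,0,0,0],[0,-0.135,-0.135,0.025,0,0,0],[0,-0.155,-0.155,0.03,0,0,0],[0,-0.168,-0.168,0.031,0,0,0],[0,-0.174,-0.1745,0.031,0,0,0],[0,-0.174,-0.1745,0.031,0,0,0],[0,-0.174,-0.1745,0.031,0,0,0]]]'

```text
t: 1.77
tool_pos: [0.4842, -0.0164, 0.1601]
tcp_rot: [0.196, 0.981, 0.0, -0.001]
ft_force: [-0.2, 0.6, 0.2]
finger_gap: 0.0003
gripper_force: 0.0
```

```bash
python3 - <<'E'
from h import *
to(.4845,-.0185,.116)
a=robot.read_camera("side")[130:290,190:430];b=robot.read_camera("top")[140:300,230:470]
cv2.imwrite("pics/press0.png",cv2.resize(np.vstack([a,b])[:,:,::-1],None,fx=1.8,fy=1.8))
E
```

```text
t 1.7667 shift [-0.0011 -0.0019  0.0441] level [ 0.0004 -0.0011  0.    ]
```

View pics/press0.png

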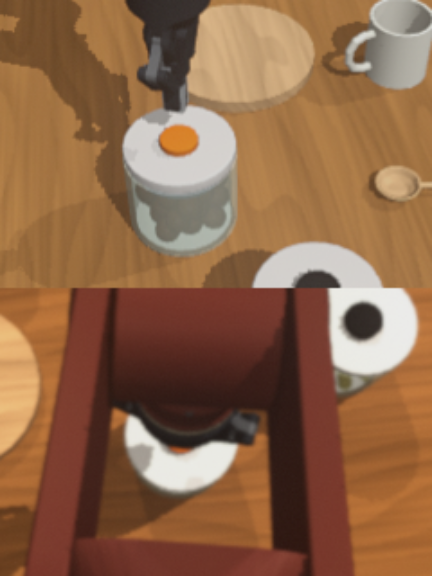

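The fingertips (side view about (287,189)) stand right above the orange button at (289,208), so I can press.

Emit:
shift_gripper --rows '[[[0,-0.001,-0.002,0.015,0,0,0],[0,-0.001,-0.002,0.03,0,0,0],[0,-0.001,-0.002,0.036,0,0,0],[0,-0.001,-0.002,0.039,0,0,0],[0,-0.001,-0.002,0.041,0,0,0],[0,-0.001,-0.002,0.043,0,0,0],[0,-0.001,-0.002,0.044,0,0,0],[0,-0.001,-0.002,0.0445,0,0,0]]]'

```text
t: 2.53
tool_pos: [0.4851, -0.0186, 0.1163]
tcp_rot: [0.196, 0.981, 0.0, 0.0]
ft_force: [-1.6, 0.6, 3.2]
finger_gap: 0.0
gripper_force: 1.8
```

Emit:
shift_gripper --rows '[[[0,0,0,0.001,0,0,0],[0,0,0,0.002,0,0,0],[0,0,0,0.002,0,0,0]]]'

```text
t: 2.78
tool_pos: [0.4853, -0.0187, 0.1157]
tcp_rot: [0.196, 0.981, 0.0, -0.0]
ft_force: [-5.2, 4.1, 11.9]
finger_gap: 0.0
gripper_force: 5.8
```

The force rose to 12 N, so the button is on its stop. I'll rise, open and look.

Emit:
shift_gripper --rows '[[[0,0,0,-0.01,0,0,0],[0,0,0,-0.03,0,0,0],[0.085,0,0,-0.055,0,0,0],[0.085,0,0,-0.07,0,0,0],[0.085,0,0,-0.07,0,0,0],[0.085,0,0,-0.07,0,0,0],[0.085,0,0,-0.07,0,0,0]]]'

```text
t: 3.37
tool_pos: [0.4843, -0.0191, 0.1828]
tcp_rot: [0.196, 0.981, -0.0, -0.0]
ft_force: [-0.5, 0.7, -1.4]
finger_gap: 0.0605
gripper_force: 0.0
```

```bash
python3 - <<'E'
from h import *
to(.4845,-.0185,.114)
a=robot.read_camera("side")[130:290,190:430]
cv2.imwrite("pics/up.png",cv2.resize(a[:,:,::-1],None,fx=3,fy=3))
E
```

```text
t 3.3667 shift [-0.      0.0007  0.0688] level [-0.0005 -0.0008  0.    ]
```

View pics/up.png

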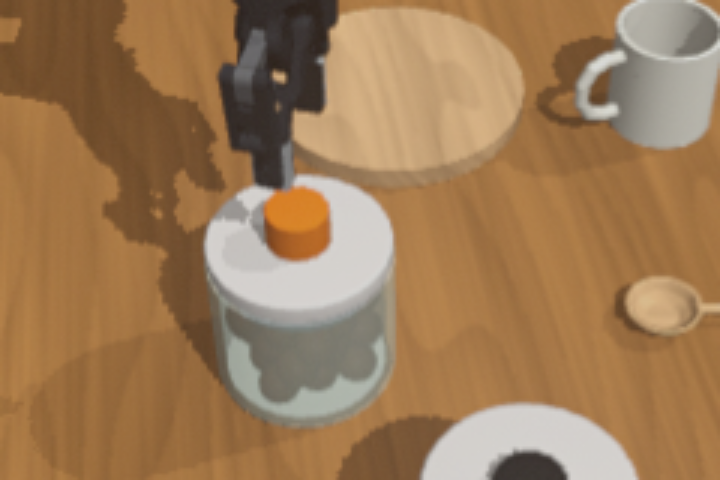

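The button is up; its top centre is at about (289,199) in the side view. The open fingers straddle it, so I'll descend and grip.

Emit:
shift_gripper --rows '[[[0.085,0,0.0005,0.015,0,0,0],[0.085,0,0.0005,0.035,0,0,0],[0.085,0,0.0005,0.05,0,0,0],[0.085,0,0.0005,0.06,0,0,0],[0.085,0,0.0005,0.065,0,0,0],[0.085,0,0.0005,0.068,0,0,0],[0.085,0,0.0005,0.068,0,0,0],[0.085,0,0.0005,0.068,0,0,0]]]' --grip_n 30

```text
t: 4.08
tool_pos: [0.4855, -0.0186, 0.1162]
tcp_rot: [0.196, 0.981, -0.0, 0.0]
ft_force: [-0.2, -0.4, -0.2]
finger_gap: 0.085
gripper_force: 0.0
```

```bash
python3 -c "
from h import *
print(plane('side',[[289,199.3]],.14))
to(.4845,-.0185,.114)"
```

```text
[[ 0.48571561 -0.02125038]]
t 4.0833 shift [ 0.001  -0.0003  0.0022] level [0.0002 0.0009 0.    ]
```

Emit:
shift_gripper --rows '[[[0.06,0,0,0.0015,0,0,0],[0.05,0,0,0.0015,0,0,0],[0.04,0,0,0.0015,0,0,0],[0.03,0,0,0.0015,0,0,0],[0.02,0,0,0.0015,0,0,0],[0.02,0,0,0.0015,0,0,0],[0.02,0,0,0.0015,0,0,0]]]' --grip_n 30

```text
t: 4.67
tool_pos: [0.4854, -0.0185, 0.1147]
tcp_rot: [0.196, 0.981, 0.0, 0.0]
ft_force: [0.1, 0.6, 0.8]
finger_gap: 0.039
gripper_force: 32.8
```

Emit:
shift_gripper --rows '[[[0.02,0,0,-0.004,0,0,0],[0.02,0,0,-0.01,0,0,0],[0.02,0,0,-0.02,0,0,0],[0.02,0,0,-0.03,0,0,0],[0.02,0,0,-0.042,0,0,0],[0.02,0,0,-0.055,0,0,0],[0.02,0,0,-0.065,0,0,0],[0.02,0,0,-0.07,0,0,0],[0.02,0,0,-0.07,0,0,0]]]'

```text
t: 5.42
tool_pos: [0.4863, -0.0187, 0.1865]
tcp_rot: [0.196, 0.981, 0.0, 0.002]
ft_force: [0.2, 0.2, -0.8]
finger_gap: 0.0391
gripper_force: 32.7
```

```bash
python3 - <<'E'
from h import *
to(.5844,.2343,.135)
to(.5844,.2343,.0527)
a=robot.read_camera("side")[80:290,190:430]
cv2.imwrite("pics/lift.png",cv2.resize(a[:,:,::-1],None,fx=2.5,fy=2.5))
E
```

```text
t 5.4167 shift [0.0067 0.2712 0.0517] level [0.0008 0.0039 0.    ]
t 5.4167 shift [0.007  0.2712 0.134 ] level [0.0008 0.0039 0.    ]
```

View pics/lift.png

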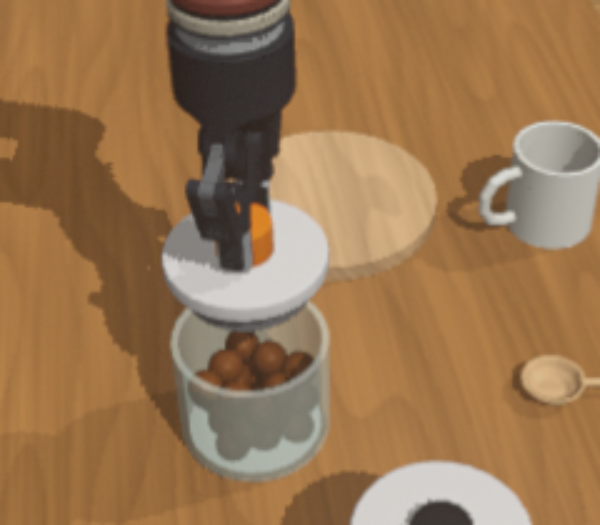

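The lid hangs level, clear of the open canister of walnuts. I'll carry it over the board.

Emit:
shift_gripper --rows '[[[0.02,0.001,0.015,0,0,0,0],[0.02,0.001,0.045,0,0,0,0],[0.02,0.002,0.08,0,0,0,0],[0.02,0.003,0.115,0,0,0,0],[0.02,0.004,0.15,0,0,0,0],[0.02,0.005,0.185,0,0,0,0],[0.02,0.006,0.22,0,0,0,0],[0.02,0.007,0.25,0,0,0,0],[0.02,0.007,0.265,0,0,0,0],[0.02,0.007,0.271,0,0,0,0]]]'

```text
t: 6.3
tool_pos: [0.5823, 0.2369, 0.1828]
tcp_rot: [0.194, 0.981, -0.0, -0.001]
ft_force: [0.0, -0.0, -1.2]
finger_gap: 0.0391
gripper_force: 32.9
```

Emit:
shift_gripper --rows '[[[0.02,0,0,0.015,0,0,0],[0.02,0,0,0.035,0,0,0],[0.02,0,0,0.06,0,0,0],[0.02,0,0,0.08,0,0,0],[0.02,0,0,0.095,0,0,0],[0.02,0,0,0.103,0,0,0],[0.02,0,0,0.107,0,0,0],[0.02,0,0,0.107,0,0,0],[0.02,0,0,0.107,0,0,0]]]'

```text
t: 7.05
tool_pos: [0.5831, 0.2343, 0.078]
tcp_rot: [0.196, 0.981, 0.0, 0.0]
ft_force: [-0.3, 1.0, -1.0]
finger_gap: 0.0391
gripper_force: 32.9
```

```bash
python3 - <<'E'
from h import *
to(.5844,.2343,.0527)
a=robot.read_camera("side")[60:220,220:460];b=robot.read_camera("top")[120:280,100:340]
cv2.imwrite("pics/over.png",cv2.resize(np.vstack([a,b])[:,:,::-1],None,fx=1.8,fy=1.8))
E
```

```text
t 7.05 shift [-0.0012  0.0005  0.0253] level [0.0005 0.0009 0.    ]
```

View pics/over.png

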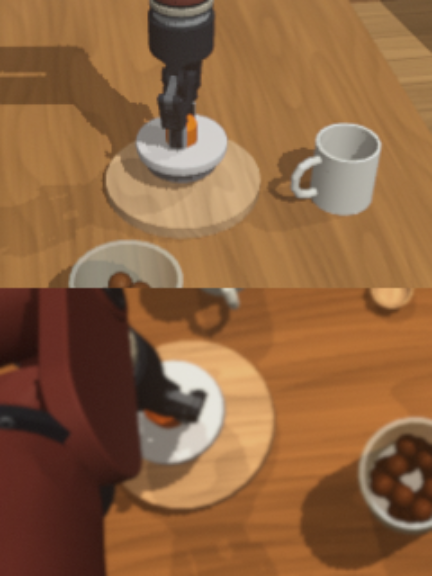

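The lid hangs level above the board, about centred. I'll lower it slowly and watch the force.

Emit:
shift_gripper --rows '[[[0.02,0,0,0.006,0,0,0],[0.02,0,0,0.012,0,0,0],[0.02,0,0,0.016,0,0,0],[0.02,0,0,0.019,0,0,0],[0.02,0,0,0.021,0,0,0],[0.02,0,0,0.0225,0,0,0],[0.02,0,0,0.0235,0,0,0],[0.02,0,0,0.024,0,0,0],[0.02,0,0,0.024,0,0,0]]]'

```text
t: 7.9
tool_pos: [0.5826, 0.2345, 0.0533]
tcp_rot: [0.196, 0.981, 0.0, 0.0]
ft_force: [0.5, -0.8, -1.4]
finger_gap: 0.0388
gripper_force: 32.9
```

Emit:
shift_gripper --rows '[[[0.02,0,0,0.0005,0,0,0],[0.02,0,0,0.001,0,0,0],[0.02,0,0,0.001,0,0,0]]]'

```text
t: 8.15
tool_pos: [0.5828, 0.2345, 0.0529]
tcp_rot: [0.196, 0.981, 0.0, 0.0]
ft_force: [-0.2, -0.3, 0.9]
finger_gap: 0.039
gripper_force: 33.0
```

Emit:
shift_gripper --rows '[[[0.02,0,0,0.0005,0,0,0],[0.02,0,0,0.0005,0,0,0],[0.02,0,0,0.0005,0,0,0]]]'

```text
t: 8.4
tool_pos: [0.5828, 0.2346, 0.0522]
tcp_rot: [0.196, 0.981, 0.0, 0.0]
ft_force: [-0.9, 0.2, 0.1]
finger_gap: 0.0394
gripper_force: 33.0
```

Emit:
shift_gripper --rows '[[[0.02,0,0,0.0005,0,0,0],[0.02,0,0,0.0005,0,0,0],[0.02,0,0,0.0005,0,0,0]]]'

```text
t: 8.65
tool_pos: [0.5828, 0.2345, 0.0514]
tcp_rot: [0.196, 0.981, 0.0, 0.0]
ft_force: [-0.5, 0.2, 0.7]
finger_gap: 0.0389
gripper_force: 33.0
```

Contact shows: the load has gone from -1.3 N to about +0.5 N and is limited by the button's spring. I'll release slowly.

Emit:
shift_gripper --rows '[[[0.04,0,0,-0.0005,0,0,0],[0.045,0,0,-0.0005,0,0,0],[0.055,0,0,-0.0005,0,0,0],[0.07,0,0,-0.0005,0,0,0],[0.085,0,0,-0.0005,0,0,0],[0.085,0,0,-0.0005,0,0,0],[0.085,0,0,-0.0005,0,0,0],[0.085,0,0,-0.0005,0,0,0],[0.085,0,0,-0.0005,0,0,0]]]'

```text
t: 9.4
tool_pos: [0.5826, 0.2345, 0.0518]
tcp_rot: [0.196, 0.981, 0.0, 0.0]
ft_force: [-0.1, -0.5, 0.1]
finger_gap: 0.0849
gripper_force: 0.0
```

Emit:
shift_gripper --rows '[[[0.085,0,0,-0.008,0,0,0],[0.085,0,0,-0.03,0,0,0],[0.085,0,0,-0.06,0,0,0],[0.085,0,0,-0.095,0,0,0],[0.085,0,0,-0.13,0,0,0],[0.085,0.03,0.02,-0.15,0,0,0],[0.085,0.06,0.04,-0.15,0,0,0],[0.085,0.09,0.06,-0.15,0,0,0],[0.085,0.12,0.08,-0.15,0,0,0],[0.085,0.15,0.1,-0.15,0,0,0]]]'

```text
t: 10.23
tool_pos: [0.4815, 0.3856, 0.2031]
tcp_rot: [0.196, 0.981, 0.001, 0.001]
ft_force: [0.5, 0.8, -0.1]
finger_gap: 0.0854
gripper_force: 0.0
```

Emit:
shift_gripper --rows '[[[0.085,0.03,0.02,0,0,0,0],[0.085,0.05,0.05,0,0,0,0],[0.085,0.05,0.08,0,0,0,0],[0.085,0.05,0.08,0,0,0,0],[0.085,0.05,0.08,0,0,0,0]]]'

```text
t: 10.65
tool_pos: [0.4667, 0.4787, 0.202]
tcp_rot: [0.195, 0.981, -0.0, 0.0]
ft_force: [0.4, 0.1, -0.3]
finger_gap: 0.0848
gripper_force: 0.0
```

```bash
python3 - <<'E'
from h import *
t=robot.read_camera("top");s=robot.read_camera("side")
cv2.imwrite("pics/t1.png",t[:,:,::-1])
cv2.imwrite("pics/end.png",cv2.resize(np.vstack([s[60:360,180:500],t[40:300,100:420+0][:, :320] if 0 else t[40:300,100:420]])[:,:,::-1],None,fx=1.07,fy=1.07))
h=cv2.cvtColor(t[:,:,::-1].copy(),cv2.COLOR_BGR2HSV).astype(int)
k,c,a=blob((h[...,1]<60)&(h[...,2]>150),tuple((np.array([188,200])).tolist()))
print(c,a,circ(plane("top",k,.052)))
E
```

```text
[318.75748463 200.86539871] 249745 (array([ 0.62332373, -0.01318618]), np.float64(0.6017187625378995))
```

View pics/end.png

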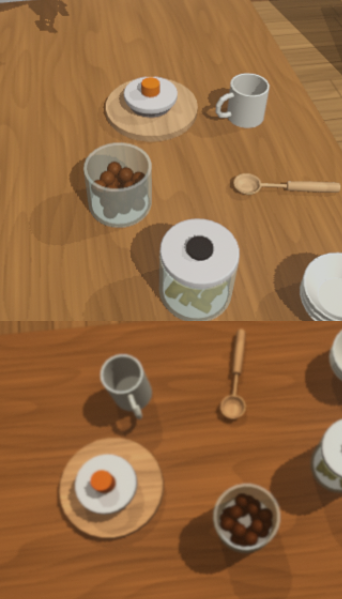

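The lid sits flat on the board, right way up, at about (199,192) in the top view. The black button is untouched and the arm is clear. Next I'll measure the centring.

```bash
python3 - <<'E'
from h import *
h=cv2.cvtColor(cv2.imread("pics/t1.png"),cv2.COLOR_BGR2HSV).astype(int)
k,c,a=blob((h[...,1]<70)&(h[...,2]>140),(210,205))
print(c,a,circ(plane("top",k,.052)))
E
```

```text
[199.5857929  191.94747374] 1999 (array([0.58195925, 0.23439505]), np.float64(0.05601236836365831))
```

The lid's centre is about 2.5 mm from the board's centre, so I'm handing in.

```bash
python3 -c "
from workcell import robot
print(robot.close_job())"
```

```text
the job is handed in; nothing more can be done
None
```

The walnut canister is open: I pressed the orange button until it sprang up, and the lid is now right way up on the round board, about 2.5 mm off centre by the camera; I left the black button alone, and the job is handed in.

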